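# Cramp a glued seam: lock the hold-down, then four clicks on the ratchet lever

### The job

Two freshly glued wood strips lie in the bench cramp with their seam still open. First throw the toggle hold-down's black handle over and down to its locked stop, so that its rubber foot keeps the strips flat; then swing the ratchet lever by its upright black grip, away from its starting place in the direction the pawl lets it go, by four clicks and not a fifth, so that the jaw closes the seam. Keep hold of the lever grip there while the glue grabs: the job finishes with you still holding it, without letting go, and leave the glue bottle, the tape roll and the sanding block where they are.

Things in the scene. Friction and masses are not known exactly. Their poses are not given: they have to be found in the camera images.
- cramp: Fixed glue-up cramp: plywood base 236 (x) x 255 (y) x 18 mm. Origin on the bench under the strips' middle; own x points away from the robot across the strips (squeeze direction), y to the left along them. Wooden fence on the far side (near face x = 40 mm), sprung jaw on the near side, then the lever with its toothed wheel (98 mm across, top 53 mm) and pawl; hold-down at the left end.
- strip_far: Pale wood strip 32 x 144 x 20 mm lying along the cramp's y on the baseboard, next to the fence; origin at the centre of its underside, axes as the cramp's. Loose, about 70 g.
- strip_near: The same, on the jaw's side; origin at the centre of its underside. An open gap of about 2 to 6 mm separates the two at first; seam closed means their origins are 32 mm apart.
- hold_down (a joint): Hold-down handle (rad): 0 = open, standing 63 degrees above level, leaning to the cramp's +y; 1.10 = locked stop, level along +y, 62 mm above the bench. Starts at 0 to 0.12, stays where left. A linked arm with the rubber foot (raised beside the handle on its -y side, up to 150 mm high) comes down with it. Takes 1 to 2 N, up to 6 N near the end; past 0.98 it snaps over centre to the stop by itself.
- hold_down_pivot (a point): Hinge axis of the hold-down handle (the axis is the cramp's x), at [8, 125, 62] mm of the cramp.
- hold_down_grip (a point): Point on the centre line of the hold-down handle, 100 mm from its hinge, inside the round black plastic grip (20 mm thick, from 44 to 127 mm from the hinge). To lock, press here on the upper (-y) side and follow the arc toward +y and down.
- lever (a joint): Ratchet lever (rad), 0 to 1.4, growing counter-clockwise from above (grip moves away from the robot). Starts at 0.01 to 0.05. Clicks at 0.17, 0.38, 0.59, 0.80 (fourth), 1.01 (fifth), 31 mm apart at the grip: the push rises to 5 to 11 N over the last 0.1 rad, then drops suddenly by 4 N or more, then 0.07 rad run easy. Cannot go back over a tooth; the jaw's springs add up to 5 N after the third.
- lever_pivot (a point): Vertical axis of the lever, at [-97, 0, 70] mm of the cramp.
- lever_grip: Upright black grip at the lever's end, round, 22 to 25 mm thick, 53 mm tall, 150 mm from the pivot; it revolves freely on its pin, so the hand need not turn with the lever. Origin at its foot, 67 mm above the bench, on the steel lever's round end (26 mm, top at 66.5 mm).
- grip_mid (a point): Point on the grip's axis at a good height to hold it, 97 mm above the bench; the grip ends 23 mm higher.
- glue_bottle: Bystander: yellow glue bottle, 62 mm thick, 199 mm tall, standing behind the cramp; origin at the centre of its foot.
- masking_tape: Bystander: cream tape roll, 104 mm across, 25 mm high, lying flat in front of the cramp, to its left; origin at the centre of its underside.
- sanding_block: Bystander: cork sanding block 62 x 112 x 32 mm, lying at the left in front; origin at the centre of its underside.

How it is judged:
On the way, in this order (a step that is already met when the one before it is completed fails the run):
1. the hold-down is locked while the lever has not yet clicked (value of joint hold_down above 1.05 rad and value of joint lever below 0.15 rad), for 0.2 s.
2. the lever has gone past its fourth click with the hold-down locked (value of joint hold_down above 1.05 rad and value of joint lever above 0.815 rad), for 0.2 s.
At the end, for the whole second after the job is handed in: The lever rests past its fourth click and short of its fifth (0.815 to 0.995 rad) and is still, held by the fingers at its grip with at least 2 N; the hold-down is locked (above 1.05 rad); the strips lie flat (within 0.05 rad) with their seam closed (origins within 33.5 mm) (all of step 2 and value of joint lever below 0.995 rad and velocity of joint lever between -0.05 and 0.05 rad/s and x of strip_near in the frame of strip_far above -0.0335 m and angle between each of strip_near, strip_far's own z axis and vertical below 0.05 rad and contact force between the fingers and lever_grip above 2 N); the arm keeps its last pose, push and grip.
It fails at once if the lever goes over a fifth click (value of joint lever above 1.02 rad).
It fails at once if the glue bottle is pushed more than 30 mm (distance of glue_bottle from where it was at the start of the episode above 0.03 m).
It fails at once if the tape roll is pushed more than 30 mm (distance of masking_tape from where it was at the start of the episode above 0.03 m).
It fails at once if the sanding block is pushed more than 30 mm (distance of sanding_block from where it was at the start of the episode above 0.03 m).
It also fails if it takes over 72 s, if anything falls off the work surface, if the arm or the gripper's body presses on something with over 40 N, if the wrist force passes 120 N, or if a joint passes its speed limit or range.

### The arm

A 6-joint arm with a two-finger parallel gripper is mounted at the origin on a cart in front of the work surface, level with it; the furniture and walls round the work are solid. World frame = base frame: x ahead of the robot, y to its left, z up, the work surface at z = 0. Lengths are in m, angles in rad, forces in N, time in s.
With the tool pointing down it reaches from about 0.3 to 0.75 m from the base axis. Payload 8.5 kg.
Tool frame: the origin (TCP) lies at the very end of the fingers, on their centre line; the grasp point (between the pads) lies 19 mm behind it; z points along the fingers, y is the line along which they close (so a half turn about z gives the same grasp; the last joint's range is limited). The gripper opens to 85 mm and grips with 20 to 120 N. Pads are 22 mm wide; open, the fingers measure 114 mm over their backs; the gripper's body (76 mm by 85 mm) begins 54 mm behind the grasp point. The pads swing forward as they close: fully open they stand 13 mm farther back than shut.
Start: joints at [-1.366, 0.381, 1.297, -0, 1.464, -0.215], TCP at [0.224, -0.502, 0.231] pointing down, gripper open.
Joint ranges: [-3.11, 3.11], [-0.89, 2.33], [0.22, 2.48], [-1.42, 4.56], [0.17, 2.85], [-2.88, 2.88]. Speed limits (rad/s): [2.39, 2.39, 3.14, 3.14, 3.14, 3.14].

### API

Orientations are given as a rotation vector (axis times angle).
In Python, from workcell import * gives the robot as it stands.
- The arm moves only by the shell command python3 -m creep 'ROWS' [OPENING] [FORCE]. ROWS is JSON, a list of rows, each an object with "translation": the shift along the tool's x, y, z in cm, a list of three; "spin": the turn about the tool's z in degrees. A call has 1 to 5 rows; each row shifts and turns the commanded pose from where the row before left it, along the tool's axes as they then stand; what a row does not reach is not made up. A row lasts 1/12 s, in which the tool goes at most 41.7 mm and 7.16 degrees, less where a joint would pass 70% of its speed; a pose out of reach is approached as far as the arm can. A call is refused whole if a number of a shift passes 4.17 or a number of a turn 7.16, either way. A call with a gripper value outside its range is refused whole. OPENING is the opening in per cent of the stroke, from 0 (shut) to 100 (fully open), set as the call begins (- or left out, the last holds). The fingers move at their own pace and stop on an object; FORCE is the grip in N (left out, the last holds). Time passes only in rows, so rows that do not move let the fingers close. It gives the time, the measured TCP pose, the force, the opening and the grip force at its end, in the units of the state.
- observe(): the state, without advancing time (a new reading comes with each control period).
- camera(name): name is "scene" or "top" or "wrist"; returns the picture (400x640x3 uint8, blue, green, red); there is no depth.
- get_calibration(name): a dict with "camera_matrix" (3x3 intrinsics, pixels), "k1" (the pictures are not rectified: a ray, as slopes to the right and down, at radius r is drawn at 1 + k1 r^2 times it, then the intrinsics apply), "R" (3x3) and "t" (3): a world point X has camera coordinates R X + t. Camera axes: x right, y down, z forward; pixel columns grow to the right and rows downward; lengths in m; the calibration is good to about 2 mm. A picture is of the moment at which its call begins: read the wrist's pose just before it. get_calibration takes no time and is no camera call; for the wrist camera it gives the pose at the moment of the call.
- close_job(): hands the job in; it is judged then, once.
Trained networks look in the newest picture that a camera, given by its name, has taken for a name from the list of things; names that differ only in an ending like _2 or _b are one class to them, and where a whole thing is asked for, a point or a joint stands for the part that bears it (a point fixed in the world has none). Each returns a list of dicts, best first, with "conf" (0 to 1); they miss things now and then, are a little off and sometimes report something else, mostly with a low value. They report only what shows in the picture. A call takes as long as a camera call.
- recognise(query, camera): "position" ([x, y, z] in m, in the coordinates of the camera as it stood for that picture, good to about 4 mm: the middle of the surface that is visible of it).
- cut_out(query, camera): "mask" (400x640 bool, what is visible of it).
The state is a dict: "clock": time; "qpos": joint angles; "qd": joint speeds; "joint_efforts": joint torques, N m; "ee_pos": TCP position; "tool_rot": TCP orientation; "ft_force": force on the tool from outside, world axes, zero at the start; "wrist_torque": the same for the moment, N m; "grip_width": finger opening in m; "finger_force": force on a finger pad.
Only numpy, scipy, OpenCV 4.12 (cv2) and the standard library are available. Lean on these libraries where they do the work, as an engineer would, in place of code of your own. Each camera call takes 0.05 s, during which the arm holds its last target. There are 200 camera calls.

## Working session

There is one attempt and no reset: what is moved stays moved. The work goes in short steps, Python scripts to look and compute and a shell command to move; the robot and the scene stay as the last step left them, time stands still between calls to the robot, and variables do not carry over. Pictures are saved under pics/ and viewed, at most 10 in all, crops included, and the job is handed in when it is done.

```bash
mkdir -p pics; cat > h.py <<'E'
from workcell import *
import numpy as np, cv2
from scipy.spatial.transform import Rotation as Ro
def ray(cam,u,v,z,c=None):
    c=c or get_calibration(cam);K=np.array(c["camera_matrix"]);R=np.array(c["R"]);t=np.array(c["t"])
    d=np.array([(u-K[0,2])/K[0,0],(v-K[1,2])/K[1,1]]);s=d.copy()
    for _ in range(20): s=d/(1+c["k1"]*(s@s))
    o=-R.T@t;w=R.T@np.array([s[0],s[1],1]);return o+w*(z-o[2])/w[2]
def proj(cam,X,c=None):
    c=c or get_calibration(cam);K=np.array(c["camera_matrix"]);p=np.array(c["R"])@np.array(X)+np.array(c["t"])
    s=p[:2]/p[2];s=s*(1+c["k1"]*(s@s));return K[0,0]*s[0]+K[0,2],K[1,1]*s[1]+K[1,2]
def world(cam,p,c=None):
    c=c or get_calibration(cam);return np.array(c["R"]).T@(np.array(p)-np.array(c["t"]))
E
python3 - <<'E'
from h import *
np.set_printoptions(precision=4,suppress=True)
s=observe();print(s)
for cam in("top","scene"):
    im=camera(cam);cv2.imwrite(f"pics/{cam}0.png",im)
    for q in("cramp","strip_far","strip_near","hold_down","hold_down_grip","lever","lever_grip","grip_mid","glue_bottle","masking_tape","sanding_block"):
        try:
            r=recognise(q,cam);print(cam,q,[(world(cam,x["position"]),round(x["conf"],2)) for x in r[:2]])
        except Exception as e: print(q,e)
E
```

```text
{'clock': 0.0, 'qpos': array([-1.3663,  0.3812,  1.2983,  0.    ,  1.4635, -0.2153]), 'qd': array([-0.0003,  0.0008,  0.0014,  0.0007, -0.0008, -0.0017]), 'joint_efforts': array([ -0.0017, -44.8464, -23.1279,  -0.0002,   0.0048,   0.    ]), 'ee_pos': array([ 0.2241, -0.502 ,  0.2307]), 'tool_rot': array([-3.0712, -0.6543, -0.    ]), 'ft_force': array([-0.2813,  0.4616, -0.895 ]), 'wrist_torque': array([-0.0508, -0.0149,  0.0076]), 'finger_force': 0.0, 'grip_width': 0.08548130005191794}
top cramp [(array([ 0.4775, -0.1526,  0.0187]), 0.75)]
top strip_far []
top strip_near [(array([ 0.7706, -0.0808,  0.0976]), 0.39)]
top hold_down [(array([ 0.5959, -0.0511,  0.1423]), 0.65)]
top hold_down_grip []
top lever []
top lever_grip []
top grip_mid []
top glue_bottle [(array([ 0.7673, -0.0814,  0.0967]), 0.86), (array([ 0.4759, -0.1505,  0.0169]), 0.31)]
top masking_tape [(array([0.4537, 0.0838, 0.0214]), 0.61)]
top sanding_block [(array([0.3588, 0.2225, 0.0252]), 0.68)]
scene cramp [(array([ 0.5586, -0.2382,  0.0314]), 0.66)]
scene strip_far [(array([ 0.636 , -0.2273,  0.0395]), 0.74)]
scene strip_near [(array([ 0.6024, -0.2299,  0.0371]), 0.71)]
scene hold_down [(array([ 0.6064, -0.0577,  0.1216]), 0.78)]
scene hold_down_grip [(array([ 0.6085, -0.0569,  0.1225]), 0.66)]
scene lever [(array([ 0.5   , -0.2543,  0.0515]), 0.88), (array([ 0.5542, -0.2361,  0.0289]), 0.19)]
scene lever_grip [(array([ 0.4558, -0.3643,  0.1083]), 0.47), (array([ 0.6079, -0.0641,  0.1213]), 0.32)]
scene grip_mid [(array([ 0.452 , -0.368 ,  0.1022]), 0.6), (array([ 0.5584, -0.2373,  0.033 ]), 0.27)]
scene glue_bottle []
scene masking_tape [(array([0.4398, 0.06  , 0.0266]), 0.83)]
scene sanding_block [(array([0.3791, 0.2191, 0.0329]), 0.86)]
```

View pics/top0.png

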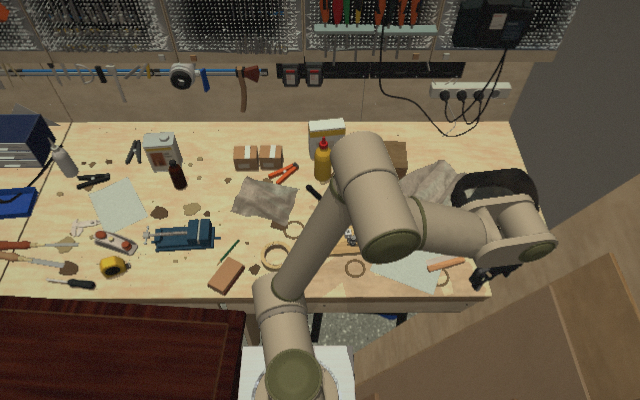

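View pics/scene0.png

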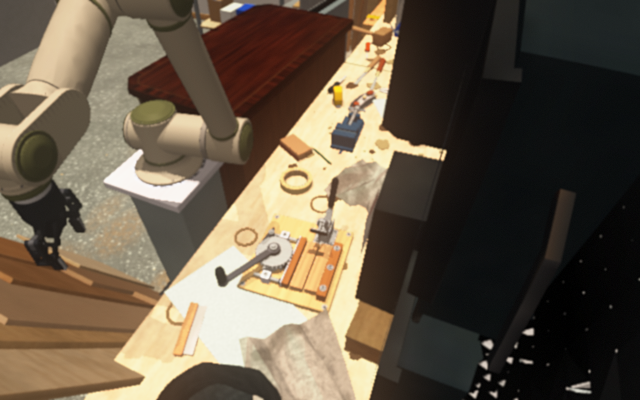

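The scene view shows the cramp around (295,262), the lever grip at about (220,277) and the hold-down handle at about (333,195). In the top view the arm hides the cramp. Next I'll enlarge the scene crop.

```bash
python3 - <<'E'
from h import *
im=cv2.imread("pics/scene0.png")[165:315,205:365]
cv2.imwrite("pics/c.png",cv2.resize(im,None,fx=4,fy=4,interpolation=cv2.INTER_CUBIC)[:600,:800])
np.set_printoptions(precision=4,suppress=True)
c=get_calibration("scene");print(-np.array(c["R"]).T@c["t"])
def F(yaw,o,p):
    a=np.deg2rad(yaw);return [o[0]+np.cos(a)*p[0]-np.sin(a)*p[1],o[1]+np.sin(a)*p[0]+np.cos(a)*p[1],p[2]]
E
```

```text
[ 0.8336 -0.738   0.8477]
```

View pics/c.png

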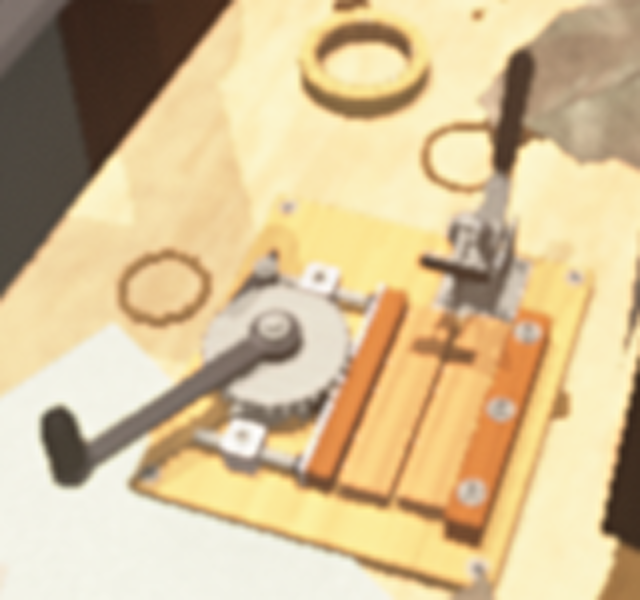

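The crop shows the base corners at (133,487), (480,590), (592,275) and (283,205). The pivot cap is at (276,330), the lever grip runs from (70,478) to (58,412), and the handle tip is at (524,58).

```bash
python3 - <<'E'
from h import *
np.set_printoptions(precision=4,suppress=True)
f=lambda u,v,z: ray("scene",205+(u-1.5)/4,165+(v-1.5)/4,z)
C=[f(133,487,.018),f(480,590,.018),f(592,275,.018),f(283,205,.018)]
for p in C: print(p)
print("edges",[np.linalg.norm(C[i]-C[i-1]) for i in range(4)],"mid",np.mean(C,0))
for i,j in((0,1),(3,2)): d=C[j]-C[i];print("yawx",np.degrees(np.arctan2(d[1],d[0])))
for i,j in((0,3),(1,2)): d=C[j]-C[i];print("yawy",np.degrees(np.arctan2(-d[0],d[1])))
print("pivot",f(276,330,.075),"grip foot",f(72,470,.067),"top",f(60,415,.12))
print("near end L/R",f(341,494,.038),f(388,506,.038),"far",f(397,507,.038),f(445,520,.038))
print("handle tip",f(524,60,.175), "low end",f(503,170,.1),"foot rod", )
E
```

```text
[ 0.4689 -0.3357  0.018 ]
[ 0.6912 -0.3182  0.018 ]
[ 0.6762 -0.0671  0.018 ]
[ 0.45   -0.0911  0.018 ]
edges [np.float64(0.24534698658776546), np.float64(0.22296360834788678), np.float64(0.2516364284617951), np.float64(0.22746842660648497)] mid [ 0.5716 -0.203   0.018 ]
yawx 4.483415484083661
yawx 6.056829853977333
yawy 4.418853044237144
yawy 3.4142182518504898
pivot [ 0.519  -0.2309  0.075 ] grip foot [ 0.4518 -0.3634  0.067 ] top [ 0.4525 -0.3607  0.12  ]
near end L/R [ 0.5948 -0.3015  0.038 ] [ 0.6241 -0.2983  0.038 ] far [ 0.6293 -0.2968  0.038 ] [ 0.659 -0.294  0.038]
handle tip [ 0.6092 -0.0418  0.175 ] low end [ 0.6085 -0.0707  0.1   ] foot rod
```

Yaw is about 4.5°, the origin is about (0.616,-0.223), and the predicted handle tip agrees with the measured one. I'll spin first with the fingers closing.

```bash
python3 -m creep '[{"translation":[0,0,0],"spin":-7.04},{"translation":[0,0,0],"spin":-7.04},{"translation":[0,0,0],"spin":-7.04},{"translation":[0,0,0],"spin":-7.04},{"translation":[0,0,0],"spin":-7.04}]' 0 40
python3 -m creep '[{"translation":[0,0,0],"spin":-7.04},{"translation":[0,0,0],"spin":-7.04},{"translation":[0,0,0],"spin":-7.04},{"translation":[0,0,0],"spin":-7.04},{"translation":[0,0,0],"spin":-7.04}]'
python3 -m creep '[{"translation":[2.58,2.8,0],"spin":0},{"translation":[2.58,2.8,0],"spin":0},{"translation":[2.58,2.8,0],"spin":0},{"translation":[2.58,2.8,0],"spin":0},{"translation":[2.58,2.8,0],"spin":0}]'
python3 -m creep '[{"translation":[2.58,2.8,0],"spin":0},{"translation":[2.58,2.8,0],"spin":0},{"translation":[2.58,2.8,0],"spin":0},{"translation":[2.58,2.8,0],"spin":0},{"translation":[0,0,0],"spin":0}]'
cat >> h.py <<'E'
O=np.array([.6157,-.2233]);A=np.deg2rad(4.5)
def cr(p): 
    d=np.array(p[:2])-O;return np.array([np.cos(A)*d[0]+np.sin(A)*d[1],-np.sin(A)*d[0]+np.cos(A)*d[1],p[2]])
def st():
    s=observe();r=Ro.from_rotvec(s["tool_rot"]).as_matrix();print("t",round(s["clock"],2),"tcp",s["ee_pos"].round(4),"cramp mm",(cr(s["ee_pos"])*1e3).round(1),"yaw",np.degrees(np.arctan2(r[1,0],r[0,0])).round(2),"tilt",r[:,2].round(3),"q",s["qpos"].round(3),"F",s["ft_force"].round(1),s["grip_width"],s["finger_force"])
E
python3 -c "from h import *;st();cv2.imwrite('pics/t1.png',camera('top'))"
```

```text
clock: 1.62
ee_pos: [0.2242, -0.5022, 0.2313]
tool_rot: [-2.726, -1.561, -0.0]
ft_force: [-0.3, -0.5, -0.1]
grip_width: 0.0256
finger_force: 0.0
clock: 2.03
ee_pos: [0.2242, -0.5022, 0.2313]
tool_rot: [-2.126, -2.313, -0.0]
ft_force: [1.2, 0.3, 0.5]
grip_width: 0.0001
finger_force: 0.0
clock: 2.45
ee_pos: [0.3546, -0.3613, 0.2315]
tool_rot: [2.134, 2.305, -0.0]
ft_force: [0.7, 0.1, 0.3]
grip_width: 0.0
finger_force: 0.0
clock: 2.87
ee_pos: [0.4605, -0.2467, 0.2314]
tool_rot: [2.127, 2.312, 0.003]
ft_force: [0.3, 1.0, 0.6]
grip_width: -0.0001
finger_force: 0.0
t 2.87 tcp [ 0.4605 -0.2467  0.2314] cramp mm [-156.6  -11.1  231.4] yaw 94.78 tilt [ 0.001  0.001 -1.   ] q [-0.72   0.332  1.373  0.002  1.436 -0.803] F [0.3 1.  0.6] -0.00011325665809020736 0.0
```

```bash
python3 -m creep '[{"translation":[2.5,2.75,0.4],"spin":0},{"translation":[2.5,2.75,0.4],"spin":0},{"translation":[2.5,2.75,0.4],"spin":0},{"translation":[2.5,2.75,0.4],"spin":0},{"translation":[2.5,2.75,0.4],"spin":0}]' >/dev/null
python3 -m creep '[{"translation":[2.5,2.75,0.5],"spin":0},{"translation":[0,0,0],"spin":0},{"translation":[0,0,0],"spin":0}]' >/dev/null
python3 -c "from h import *;st();im=camera('scene');cv2.imwrite('pics/s1.png',cv2.resize(im[140:290,240:400],None,fx=4,fy=4,interpolation=cv2.INTER_CUBIC))"
```

```text
t 3.58 tcp [ 0.6106 -0.0885  0.2055] cramp mm [  5.5 134.8 205.5] yaw 94.55 tilt [-0.001  0.    -1.   ] q [-0.335  0.518  1.143 -0.     1.483 -0.415] F [ 0.2  0.1 -0.3] 2.4950004319890145e-06 0.0
```

View pics/s1.png

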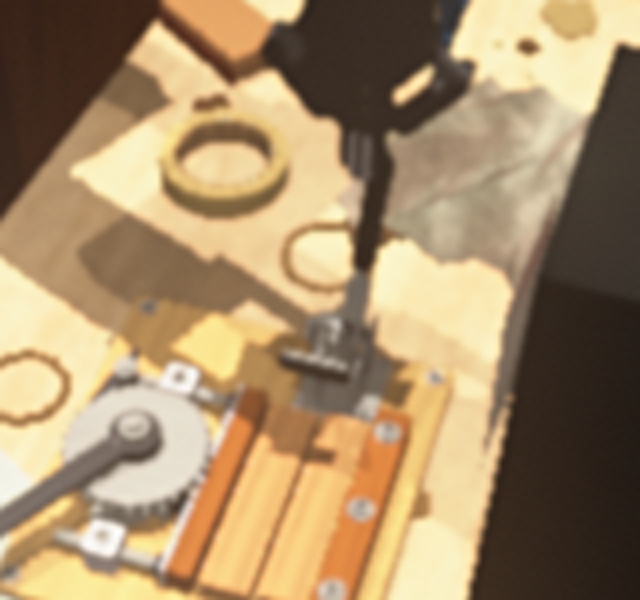

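The fingers are just above the handle, on its -y side, and clear of it. I'll drop to z≈0.166 and then follow the arc.

```bash
python3 -m creep '[{"translation":[0,0.12,2.0],"spin":0},{"translation":[0,0.13,2.0],"spin":0},{"translation":[1.2,0,0],"spin":0},{"translation":[1.2,0,0.5],"spin":0},{"translation":[0,0,0],"spin":0}]'
python3 -m creep '[{"translation":[0.75,0,0.55],"spin":0},{"translation":[0.75,0,0.6],"spin":0},{"translation":[0.62,0,0.65],"spin":0},{"translation":[0.62,0,0.65],"spin":0},{"translation":[0,0,0],"spin":0}]'
python3 -c "from h import *;st()"
```

```text
clock: 4.05
ee_pos: [0.6103, -0.0631, 0.1619]
tool_rot: [-2.132, -2.307, -0.001]
ft_force: [0.4, 0.6, -0.5]
grip_width: 0.0001
finger_force: 0.0
clock: 4.47
ee_pos: [0.608, -0.0359, 0.1353]
tool_rot: [-2.13, -2.305, 0.002]
ft_force: [0.8, 0.5, -1.2]
grip_width: -0.0004
finger_force: 0.0
t 4.47 tcp [ 0.608  -0.0359  0.1353] cramp mm [  7.  187.5 135.3] yaw 94.52 tilt [-0.003  0.001 -1.   ] q [-0.253  0.563  1.273  0.     1.308 -0.332] F [ 0.8  0.5 -1.2] -0.00041507141865821724 0.0
```

```bash
python3 -c "from h import *;im=camera('scene');cv2.imwrite('pics/s2.png',cv2.resize(im[130:250,260:400],None,fx=5,fy=5,interpolation=cv2.INTER_CUBIC))"
```

```text
(no output)
```

View pics/s2.png

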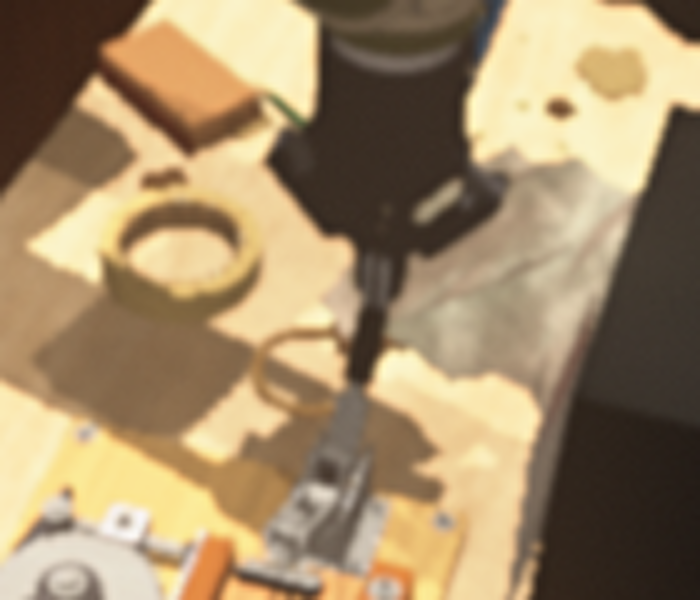

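The handle is swinging over with the fingertips on its grip, at about (365,340), and the linked arm is coming down. I'll continue along the arc.

```bash
python3 -m creep '[{"translation":[0.5,0,0.75],"spin":0},{"translation":[0.5,0,0.75],"spin":0},{"translation":[0.4,0,0.77],"spin":0},{"translation":[0.4,0,0.77],"spin":0},{"translation":[0,0,0],"spin":0}]'
python3 -m creep '[{"translation":[0.3,0,0.8],"spin":0},{"translation":[0.3,0,0.8],"spin":0},{"translation":[0.2,0,0.8],"spin":0},{"translation":[0,0,0.4],"spin":0},{"translation":[0,0,0],"spin":0}]'
python3 -c "from h import *;st()"
```

```text
clock: 4.93
ee_pos: [0.6064, -0.0184, 0.1043]
tool_rot: [-2.131, -2.304, 0.003]
ft_force: [-0.7, 0.3, -0.1]
grip_width: 0.0006
finger_force: 0.0
clock: 5.35
ee_pos: [0.6061, -0.0113, 0.077]
tool_rot: [-2.132, -2.305, 0.002]
ft_force: [-0.2, 0.0, -0.0]
grip_width: -0.0002
finger_force: 0.0
t 5.35 tcp [ 0.6061 -0.0113  0.077 ] cramp mm [  7.  212.1  77. ] yaw 94.46 tilt [-0.002  0.    -1.   ] q [-0.214  0.622  1.351 -0.     1.171 -0.291] F [-0.2  0.  -0. ] -0.00016327174097121848 0.0
```

```bash
python3 -m creep '[{"translation":[0,0,0.3],"spin":0},{"translation":[0,0,0.3],"spin":0},{"translation":[0,0,0],"spin":0}]'
python3 -m creep '[{"translation":[0,0,-3],"spin":0},{"translation":[0,0,-4],"spin":0},{"translation":[0,0,-4],"spin":0},{"translation":[-3,-2.5,-1],"spin":0},{"translation":[-3,-2.5,0],"spin":0}]'
python3 -m creep '[{"translation":[-3,-2.5,0],"spin":0},{"translation":[-3,-2.5,0],"spin":0},{"translation":[-3,-2.5,0],"spin":0},{"translation":[-3,-2.5,0],"spin":0},{"translation":[0,0,0],"spin":0}]' 70
python3 - <<'E'
from h import *
np.set_printoptions(precision=4,suppress=True)
st();im=camera('scene');cv2.imwrite('pics/s3.png',cv2.resize(im[160:310,200:360],None,fx=4,fy=4,interpolation=cv2.INTER_CUBIC))
for q in("hold_down","lever_grip","grip_mid","strip_near","strip_far"): print(q,[(world("scene",x["position"]),round(x["conf"],2)) for x in recognise(q,"scene")[:2]])
E
```

```text
clock: 5.6
ee_pos: [0.6065, -0.0116, 0.0719]
tool_rot: [-2.133, -2.305, 0.001]
ft_force: [0.2, 0.0, -0.5]
grip_width: 0.0002
finger_force: 0.0
clock: 6.02
ee_pos: [0.5627, -0.0753, 0.1962]
tool_rot: [2.125, 2.304, 0.005]
ft_force: [0.5, -1.0, -0.7]
grip_width: 0.0003
finger_force: 0.0
clock: 6.43
ee_pos: [0.4682, -0.2072, 0.1927]
tool_rot: [2.139, 2.3, -0.003]
ft_force: [0.3, -0.8, 0.7]
grip_width: 0.0591
finger_force: 0.0
t 6.43 tcp [ 0.4682 -0.2072  0.1927] cramp mm [-145.8   27.6  192.7] yaw 94.13 tilt [-0.001 -0.002 -1.   ] q [-0.647  0.347  1.468 -0.002  1.326 -0.719] F [ 0.3 -0.8  0.7] 0.059123031017551265 0.0
hold_down [(array([ 0.6044, -0.0412,  0.0632]), 0.7)]
lever_grip [(array([ 0.5585, -0.2331,  0.0307]), 0.6), (array([ 0.4555, -0.3648,  0.1052]), 0.46)]
grip_mid [(array([ 0.453 , -0.3684,  0.1017]), 0.55)]
strip_near [(array([ 0.6008, -0.2409,  0.0368]), 0.77)]
strip_far []
```

View pics/s3.png

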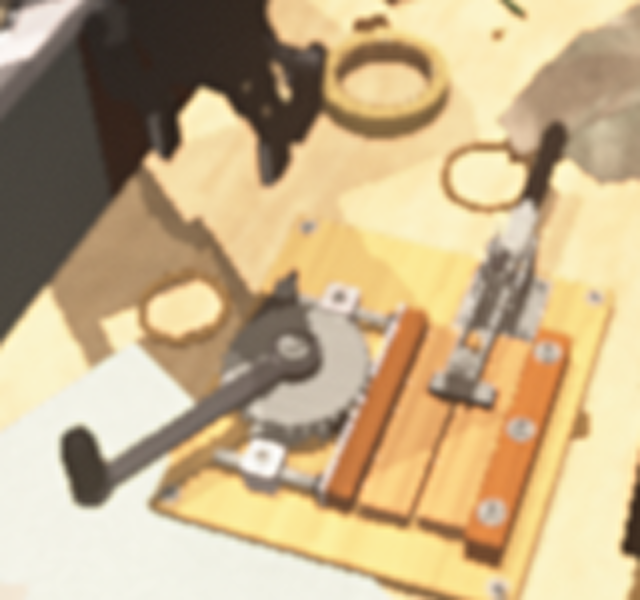

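The handle is level (tip near (557,130)) and the foot sits on the strips at (460,390), so the hold-down is locked. The lever hasn't moved. Next I'll go above the lever grip.

```bash
python3 -m creep '[{"translation":[-3.1,-0.58,0],"spin":0},{"translation":[-3.1,-0.58,0],"spin":0},{"translation":[-3.1,-0.58,0],"spin":0},{"translation":[-3.1,-0.58,0],"spin":0},{"translation":[-3.1,-0.58,0],"spin":0}]' 80 >/dev/null
python3 -m creep '[{"translation":[0,0,0.5],"spin":0},{"translation":[0,0,0],"spin":0}]'
python3 - <<'E'
from h import *
np.set_printoptions(precision=4,suppress=True)
f=lambda u,v,z: ray("scene",200+(u-1.5)/4,160+(v-1.5)/4,z)
print("handle tip cramp",cr(f(557,128,.062)),"pivot",cr(f(293,348,.075)),"grip foot",cr(f(93,492,.067)),"top",cr(f(76,437,.12)))
c=get_calibration("wrist");st();im=camera('wrist');cv2.imwrite('pics/w1.png',im)
for q in("lever_grip","grip_mid"): print(q,[(cr(world("wrist",x["position"],c)),round(x["conf"],2)) for x in recognise(q,"wrist")[:2]])
print(proj("wrist",[.4513,-.364,.12],c),proj("wrist",[.4513,-.364,.067],c))
E
```

```text
clock: 7.32
ee_pos: [0.4544, -0.3594, 0.1861]
tool_rot: [-2.133, -2.304, -0.001]
ft_force: [-0.0, -0.8, -0.8]
grip_width: 0.0683
finger_force: 0.0
handle tip cramp [0.0023 0.2545 0.062 ] pivot [-0.0993  0.0008  0.075 ] grip foot [-0.1732 -0.1278  0.067 ] top [-0.175 -0.126  0.12 ]
t 7.32 tcp [ 0.4544 -0.3594  0.1861] cramp mm [-171.5 -123.   186.1] yaw 94.43 tilt [-0.001  0.002 -1.   ] q [-0.873  0.467  1.289  0.     1.387 -0.951] F [-0.  -0.8 -0.8] 0.06833299881960417 0.0
lever_grip [(array([-0.1822, -0.1147,  0.1118]), 0.87), (array([-0.0209, -0.0135,  0.0352]), 0.58)]
grip_mid [(array([-0.1787, -0.1143,  0.1098]), 0.69), (array([ 0.0148, -0.0171,  0.0399]), 0.2)]
(np.float64(315.98264672245455), np.float64(222.88319202863585)) (np.float64(316.56742370782865), np.float64(199.24326898742507))
```

View pics/w1.png

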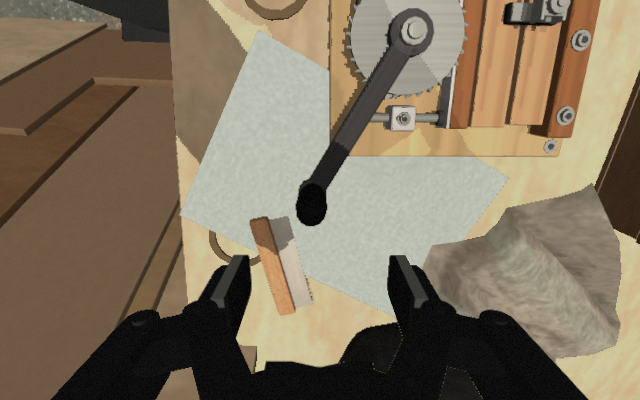

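The wrist view shows the grip top at (312,208) and the pivot bolt at (414,30), with the fingers centred on column 320. I'll refine the grip's position from this.

```bash
python3 - <<'E'
from h import *
np.set_printoptions(precision=4,suppress=True)
print(cr(ray("wrist",312,211,.12)),cr(ray("wrist",314,186,.067)),"pivot",cr(ray("wrist",414,30,.075)))
print(proj("wrist",[*observe()["ee_pos"]]))
E
```

```text
[-0.1771 -0.1174  0.12  ] [-0.1765 -0.1144  0.067 ] pivot [-0.1026  0.0071  0.075 ]
(np.float64(321.39676256257115), np.float64(265.41234077632754))
```

```bash
python3 -m creep '[{"translation":[0.1,-0.2,3],"spin":0},{"translation":[0.1,-0.2,3],"spin":0},{"translation":[0,0,2.5],"spin":0},{"translation":[0,0,2.3],"spin":0},{"translation":[0,0,0],"spin":0}]' 80
python3 - <<'E'
from h import *
st();camera('wrist') is None
im=camera('wrist');cv2.imwrite('pics/w2.png',im)
E
```

```text
clock: 7.88
ee_pos: [0.4493, -0.3548, 0.0759]
tool_rot: [-2.127, -2.302, -0.002]
ft_force: [-0.4, 0.4, -0.6]
grip_width: 0.0682
finger_force: 0.0
t 7.88 tcp [ 0.4493 -0.3548  0.0759] cramp mm [-176.2 -118.1   75.9] yaw 94.54 tilt [-0.005  0.006 -1.   ] q [-0.875  0.576  1.451  0.     1.122 -0.955] F [-0.4  0.4 -0.6] 0.06822996360974003 0.0
```

View pics/w2.png

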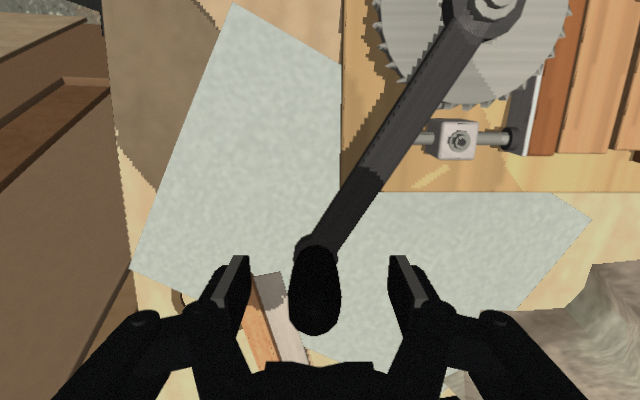

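The grip stands between the fingers, with its foot near (317,250) and its top near (315,318). I'll check the offset along the pad width.

```bash
python3 - <<'E'
from h import *
np.set_printoptions(precision=4,suppress=True)
print(cr(ray("wrist",316,248,.067)),cr(ray("wrist",315,315,.12)), cr(observe()["ee_pos"]))
E
python3 -m creep '[{"translation":[0,0,0],"spin":0},{"translation":[0,0,0],"spin":0},{"translation":[0,0,0],"spin":0},{"translation":[0,0,0],"spin":0},{"translation":[0,0,0],"spin":0}]' 0 50
python3 -m creep '[{"translation":[0,0,0],"spin":0},{"translation":[0,0,0],"spin":0},{"translation":[0,0,0],"spin":0}]'
python3 -c "from h import *;st()"
```

```text
[-0.1779 -0.1171  0.067 ] [-0.1778 -0.1189  0.12  ] [-0.175  -0.1202  0.0801]
clock: 8.4
ee_pos: [0.4508, -0.3585, 0.0807]
tool_rot: [2.131, 2.303, -0.0]
ft_force: [0.7, -0.8, 5.3]
grip_width: 0.0231
finger_force: 49.1
clock: 8.65
ee_pos: [0.4508, -0.3584, 0.0807]
tool_rot: [2.131, 2.304, -0.0]
ft_force: [0.6, -1.2, 7.2]
grip_width: 0.023
finger_force: 49.2
t 8.65 tcp [ 0.4508 -0.3584  0.0807] cramp mm [-175.  -121.8   80.7] yaw 94.45 tilt [ 0.002 -0.002 -1.   ] q [-0.877  0.571  1.444  0.     1.123 -0.955] F [ 0.6 -1.2  7.2] 0.023014738545298882 49.213014766573906
```

The grip is held (23 mm, 49 N). Now I'll work out arc increments in tool axes, where tool x is cramp +y and tool y is cramp +x.

```bash
python3 - <<'E'
import numpy as np
p=np.radians(-121.3)+np.arange(0,.88,.029)[:31]
P=15*np.c_[np.sin(p),np.cos(p)]  # tool x, tool y in cm
D=np.diff(P,axis=0)
for k in range(0,30,5): print(round(.029*(k+5),3),D[k:k+5].round(2).tolist(),"sum",(P[k+5]-P[0]).round(2))
E
```

```text
0.145 [[-0.22, 0.37], [-0.21, 0.38], [-0.2, 0.39], [-0.19, 0.39], [-0.18, 0.4]] sum [-0.99  1.93]
0.29 [[-0.16, 0.4], [-0.15, 0.41], [-0.14, 0.41], [-0.13, 0.42], [-0.12, 0.42]] sum [-1.69  3.99]
0.435 [[-0.1, 0.42], [-0.09, 0.43], [-0.08, 0.43], [-0.07, 0.43], [-0.05, 0.43]] sum [-2.09  6.13]
0.58 [[-0.04, 0.43], [-0.03, 0.43], [-0.02, 0.43], [-0.0, 0.43], [0.01, 0.43]] sum [-2.17  8.3 ]
0.725 [[0.02, 0.43], [0.03, 0.43], [0.05, 0.43], [0.06, 0.43], [0.07, 0.43]] sum [-1.94 10.46]
0.87 [[0.08, 0.43], [0.1, 0.42], [0.11, 0.42], [0.12, 0.42], [0.13, 0.41]] sum [-1.4  12.56]
```

```bash
python3 -m creep '[{"translation":[-0.22,0.37,-0.05],"spin":0},{"translation":[-0.21,0.38,-0.05],"spin":0},{"translation":[-0.2,0.39,0],"spin":0},{"translation":[-0.19,0.39,0],"spin":0}]'
python3 -m creep '[{"translation":[-0.18,0.4,0],"spin":0}]'
python3 -m creep '[{"translation":[-0.16,0.4,0],"spin":0}]'
python3 -m creep '[{"translation":[0,0,0],"spin":0},{"translation":[0,0,0],"spin":0}]'
python3 -c "from h import *;st()"
```

```text
clock: 8.98
ee_pos: [0.4646, -0.3639, 0.0807]
tool_rot: [-2.13, -2.303, 0.002]
ft_force: [-12.2, 5.5, 11.5]
grip_width: 0.023
finger_force: 49.8
clock: 9.07
ee_pos: [0.4691, -0.3656, 0.0808]
tool_rot: [-2.131, -2.304, 0.001]
ft_force: [-2.4, 3.2, 4.5]
grip_width: 0.0229
finger_force: 49.0
clock: 9.15
ee_pos: [0.474, -0.367, 0.0808]
tool_rot: [-2.133, -2.305, -0.0]
ft_force: [-2.3, 1.9, 4.5]
grip_width: 0.0227
finger_force: 49.2
clock: 9.32
ee_pos: [0.4749, -0.3674, 0.0807]
tool_rot: [2.132, 2.305, 0.001]
ft_force: [3.9, 1.0, 2.8]
grip_width: 0.023
finger_force: 49.0
t 9.32 tcp [ 0.4749 -0.3674  0.0807] cramp mm [-151.7 -132.6   80.7] yaw 94.46 tilt [ 0.002 -0.    -1.   ] q [-8.560e-01  6.070e-01  1.368e+00  1.000e-03  1.164e+00 -9.340e-01] F [3.9 1.  2.8] 0.02302967363975194 49.03281373903155
```

First click passed at Δ≈0.12–0.145, as expected. Continuing.

```bash
python3 -m creep '[{"translation":[-0.15,0.41,0],"spin":0},{"translation":[-0.14,0.41,0],"spin":0},{"translation":[-0.13,0.42,0],"spin":0},{"translation":[-0.12,0.42,0],"spin":0}]'
python3 -m creep '[{"translation":[-0.1,0.42,0],"spin":0}]'
python3 -m creep '[{"translation":[-0.09,0.43,0],"spin":0}]'
python3 -m creep '[{"translation":[-0.08,0.43,0],"spin":0}]'
python3 -m creep '[{"translation":[0,0,0],"spin":0},{"translation":[0,0,0],"spin":0}]'
python3 -c "from h import *;st()"
```

```text
clock: 9.65
ee_pos: [0.4902, -0.3706, 0.0806]
tool_rot: [-2.131, -2.303, 0.001]
ft_force: [-8.0, 5.5, 10.9]
grip_width: 0.0228
finger_force: 49.8
clock: 9.73
ee_pos: [0.494, -0.3711, 0.0806]
tool_rot: [-2.13, -2.302, 0.002]
ft_force: [-11.3, 6.4, 13.4]
grip_width: 0.0227
finger_force: 50.0
clock: 9.82
ee_pos: [0.4982, -0.3717, 0.0806]
tool_rot: [-2.13, -2.302, 0.002]
ft_force: [-9.9, 7.4, 8.9]
grip_width: 0.023
finger_force: 49.8
clock: 9.9
ee_pos: [0.5039, -0.3724, 0.0806]
tool_rot: [-2.132, -2.304, -0.001]
ft_force: [-2.6, 5.1, 6.7]
grip_width: 0.0234
finger_force: 49.6
clock: 10.07
ee_pos: [0.5047, -0.3725, 0.0806]
tool_rot: [-2.133, -2.306, -0.002]
ft_force: [2.2, 4.1, 4.7]
grip_width: 0.0232
finger_force: 49.4
t 10.07 tcp [ 0.5047 -0.3725  0.0806] cramp mm [-122.4 -140.    80.6] yaw 94.47 tilt [ 0.001  0.001 -1.   ] q [-8.250e-01  6.480e-01  1.283e+00  1.000e-03  1.211e+00 -9.030e-01] F [2.2 4.1 4.7] 0.02320924516696174 49.38722005113959
```

Second click is past, at Δ≈0.35. On to the third, expected near Δ≈0.555.

```bash
python3 -m creep '[{"translation":[-0.07,0.43,0],"spin":0},{"translation":[-0.05,0.43,0],"spin":0},{"translation":[-0.04,0.43,0],"spin":0},{"translation":[-0.03,0.43,0],"spin":0}]'
python3 -m creep '[{"translation":[-0.02,0.43,0],"spin":0}]'
python3 -m creep '[{"translation":[0,0.43,0],"spin":0}]'
python3 -m creep '[{"translation":[0.01,0.43,0],"spin":0}]'
python3 -m creep '[{"translation":[0,0,0],"spin":0},{"translation":[0,0,0],"spin":0}]'
python3 -c "from h import *;st()"
```

```text
clock: 10.4
ee_pos: [0.5205, -0.3726, 0.0806]
tool_rot: [-2.13, -2.303, 0.001]
ft_force: [-8.8, 6.2, 11.1]
grip_width: 0.0228
finger_force: 49.9
clock: 10.48
ee_pos: [0.5242, -0.3724, 0.0806]
tool_rot: [-2.129, -2.302, 0.002]
ft_force: [-12.5, 7.0, 12.2]
grip_width: 0.023
finger_force: 50.1
clock: 10.57
ee_pos: [0.528, -0.3721, 0.0806]
tool_rot: [-2.129, -2.301, 0.003]
ft_force: [-13.7, 6.0, 12.9]
grip_width: 0.0228
finger_force: 50.3
clock: 10.65
ee_pos: [0.5331, -0.3717, 0.0806]
tool_rot: [-2.13, -2.302, 0.0]
ft_force: [-3.8, 7.0, 8.0]
grip_width: 0.0232
finger_force: 49.8
clock: 10.82
ee_pos: [0.5345, -0.3715, 0.0806]
tool_rot: [-2.132, -2.305, -0.002]
ft_force: [0.3, 6.8, 6.6]
grip_width: 0.0231
finger_force: 49.6
t 10.82 tcp [ 0.5345 -0.3715  0.0806] cramp mm [ -92.6 -141.4   80.6] yaw 94.48 tilt [-0.     0.002 -1.   ] q [-7.890e-01  6.850e-01  1.205e+00  1.000e-03  1.254e+00 -8.680e-01] F [0.3 6.8 6.6] 0.02306830502706074 49.57341056317091
```

Third click is past. Now the fourth, then about 0.08 rad beyond it.

```bash
python3 -m creep '[{"translation":[0.04,0.43,0],"spin":0},{"translation":[0.05,0.43,0],"spin":0},{"translation":[0.05,0.43,0],"spin":0},{"translation":[0.06,0.43,0],"spin":0}]'
python3 -m creep '[{"translation":[0.07,0.43,0],"spin":0}]'
python3 -m creep '[{"translation":[0.08,0.43,0],"spin":0}]'
python3 -m creep '[{"translation":[0.1,0.42,0],"spin":0}]'
python3 -m creep '[{"translation":[0,0,0],"spin":0},{"translation":[0,0,0],"spin":0}]'
python3 -c "from h import *;st()"
```

```text
clock: 11.15
ee_pos: [0.55, -0.3685, 0.0806]
tool_rot: [-2.13, -2.303, 0.002]
ft_force: [-11.2, 5.5, 9.7]
grip_width: 0.0234
finger_force: 50.1
clock: 11.23
ee_pos: [0.5536, -0.3676, 0.0806]
tool_rot: [-2.129, -2.302, 0.003]
ft_force: [-14.9, 4.6, 11.7]
grip_width: 0.0235
finger_force: 50.2
clock: 11.32
ee_pos: [0.5572, -0.3665, 0.0806]
tool_rot: [-2.129, -2.301, 0.005]
ft_force: [-18.2, 5.1, 11.2]
grip_width: 0.0233
finger_force: 50.4
clock: 11.4
ee_pos: [0.5611, -0.3654, 0.0806]
tool_rot: [-2.129, -2.3, 0.005]
ft_force: [-14.3, 6.0, 11.1]
grip_width: 0.0232
finger_force: 50.2
clock: 11.57
ee_pos: [0.5635, -0.3647, 0.0805]
tool_rot: [-2.131, -2.304, -0.001]
ft_force: [-0.5, 7.6, 6.7]
grip_width: 0.0229
finger_force: 49.7
t 11.57 tcp [ 0.5635 -0.3647  0.0805] cramp mm [ -63.1 -136.9   80.5] yaw 94.47 tilt [-0.002  0.003 -1.   ] q [-7.510e-01  7.180e-01  1.135e+00  1.000e-03  1.292e+00 -8.290e-01] F [-0.5  7.6  6.7] 0.02288320171516636 49.70119781792164
```

The force fell from 18 N to 0, so the fourth click is past. I'll move on about 8 mm to the middle of the window and check.

```bash
python3 -m creep '[{"translation":[0.13,0.42,0],"spin":0}]'
python3 -m creep '[{"translation":[0.13,0.4,0],"spin":0}]'
python3 -m creep '[{"translation":[0,0,0],"spin":0},{"translation":[0,0,0],"spin":0},{"translation":[0,0,0],"spin":0}]'
python3 - <<'E'
from h import *
np.set_printoptions(precision=4,suppress=True)
st();im=camera('scene');cv2.imwrite('pics/s4.png',cv2.resize(im[160:310,220:380],None,fx=4,fy=4,interpolation=cv2.INTER_CUBIC))
p=cr(observe()["ee_pos"])[:2];a=np.array([-.175,-.1218]);pv=np.array([-.097,.0064])
print("delta",np.arctan2(*(p-pv)[::-1])-np.arctan2(*(a-pv)[::-1]),2*np.arcsin(np.linalg.norm(p-a)/.3))
E
```

```text
clock: 11.65
ee_pos: [0.5667, -0.3635, 0.0806]
tool_rot: [-2.131, -2.303, 0.0]
ft_force: [-8.6, 4.2, 9.1]
grip_width: 0.0231
finger_force: 49.9
clock: 11.73
ee_pos: [0.5704, -0.362, 0.0806]
tool_rot: [-2.13, -2.303, 0.002]
ft_force: [-7.7, 4.1, 8.8]
grip_width: 0.0228
finger_force: 50.0
clock: 11.98
ee_pos: [0.571, -0.3618, 0.0806]
tool_rot: [-2.131, -2.304, 0.0]
ft_force: [-5.5, 5.3, 7.0]
grip_width: 0.0229
finger_force: 49.8
t 11.98 tcp [ 0.571  -0.3618  0.0806] cramp mm [ -55.4 -134.6   80.6] yaw 94.46 tilt [-0.003  0.002 -1.   ] q [-0.739  0.726  1.118 -0.     1.301 -0.817] F [-5.5  5.3  7. ] 0.022876974747375125 49.80755450204015
delta 0.8334329966693244 0.8250153814365415
```

View pics/s4.png

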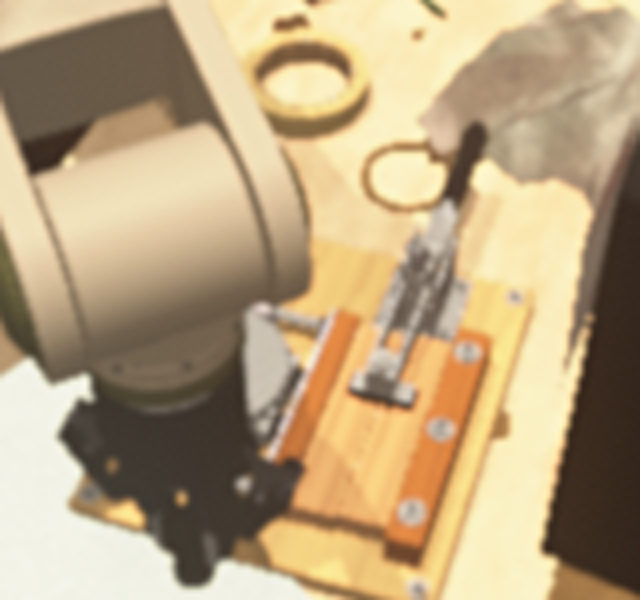

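The seam is closed, the hold-down is locked, and the lever is at about 0.86 rad with the grip held. I'll settle for a moment and hand in.

```bash
python3 -m creep '[{"translation":[0.03,0.1,0],"spin":0},{"translation":[0,0,0],"spin":0},{"translation":[0,0,0],"spin":0},{"translation":[0,0,0],"spin":0},{"translation":[0,0,0],"spin":0}]'
python3 -m creep '[{"translation":[0,0,0],"spin":0},{"translation":[0,0,0],"spin":0},{"translation":[0,0,0],"spin":0},{"translation":[0,0,0],"spin":0},{"translation":[0,0,0],"spin":0}]'
python3 -c "from h import *;st();print(close_job())"
```

```text
clock: 12.45
ee_pos: [0.5718, -0.3615, 0.0806]
tool_rot: [-2.131, -2.303, 0.001]
ft_force: [-5.9, 5.4, 6.8]
grip_width: 0.023
finger_force: 49.8
clock: 12.87
ee_pos: [0.5718, -0.3615, 0.0806]
tool_rot: [-2.131, -2.303, 0.001]
ft_force: [-6.7, 4.9, 6.6]
grip_width: 0.0229
finger_force: 49.8
t 12.87 tcp [ 0.5718 -0.3615  0.0806] cramp mm [ -54.6 -134.3   80.6] yaw 94.46 tilt [-0.003  0.002 -1.   ] q [-0.738  0.727  1.116 -0.     1.303 -0.816] F [-6.7  4.9  6.6] 0.022943648770972113 49.82637690380216
the job is handed in; nothing more can be done
None
```

I locked the hold-down, swung the lever past its fourth click to about 0.86 rad (my estimate) with the seam closed, and handed the job in at 12.9 s still holding the grip at about 50 N; no verdict was shown.

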